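# Put the counter things back in their fitted holders

## Task

Tidy the counter: put the stapler, the packet of wipes, the capped jar and the dropper bottle each into the wooden holder that is shaped for it, standing upright (the stapler on its base, the packet flat) on the holder's floor inside the rim. The stapler goes in the long narrow tray, the packet in the shorter, wider tray, the jar in the large round dish and the dropper bottle in the small round dish. Do not push aside or knock over the two coffee pods that stand among the things.

Things in the scene. Friction and masses are not known exactly. Their poses are not given: they have to be found in the camera images.
- stapler: Black desk stapler, loose, on its base, 0.2 kg. Base 38 x 142 x 8 mm; above it the rigid upper arm, 26 mm wide, 41 to 56 mm high, as long as the base: grip across it near mid-length. Origin: centre of the underside; x across, y along its length, z up. On the right part of the desk, its length within 0.25 rad of the robot's straight-ahead direction.
- packet: White and blue packet of wipes, rigid, flat, loose, 53 x 97 x 40 mm, 0.1 kg. Origin: centre of the underside; x across the 53 mm width (grip across it), y along the 97 mm length, z up. On the right part of the desk, its length within 0.25 rad of the robot's straight-ahead direction.
- jar: Round jar, brown body with a red cap, loose, upright, 60 mm diameter, 89 mm tall (the fixed cap, 57 mm diameter, begins 74 mm up), 0.16 kg. Origin: centre of the underside; z up.
- dropper_bottle: Small round amber dropper bottle with a narrow black top, loose, upright, 102 mm tall; body 33 mm diameter up to 70 mm high (grip it here), neck 24 mm diameter, dropper bulb 13 mm, 0.07 kg. Origin: centre of the underside; z up.
- long_tray: The stapler's holder: long narrow rectangular tray, recess 54 x 158 mm, outside 66 x 170 mm; x across, y along its length, either way round will do. Fixed, pale wood, 10 mm high; flat dark floor 3 mm above the desk, rim 6 mm thick. Origin: centre of the underside, on the desk; z up. The four holders stand side by side on the left, about 105 mm apart, in any order.
- wide_tray: The packet's holder: shorter, wider rectangular tray, recess 68 x 112 mm, outside 80 x 124 mm; x across, y along its length, either way round will do. Fixed, pale wood, 10 mm high; flat dark floor 3 mm above the desk, rim 6 mm thick. Origin: centre of the underside, on the desk; z up. The four holders stand side by side on the left, about 105 mm apart, in any order.
- large_dish: The jar's holder: large round dish, recess 76 mm diameter, outside 88 mm. Fixed, pale wood, 10 mm high; flat dark floor 3 mm above the desk, rim 6 mm thick. Origin: centre of the underside, on the desk; z up. The four holders stand side by side on the left, about 105 mm apart, in any order.
- small_dish: The dropper bottle's holder: small round dish, recess 50 mm diameter, outside 62 mm. Fixed, pale wood, 10 mm high; flat dark floor 3 mm above the desk, rim 6 mm thick. Origin: centre of the underside, on the desk; z up. The four holders stand side by side on the left, about 105 mm apart, in any order.
- pod_a: White coffee pod with a rust-brown top, 51 mm diameter, 45 mm tall, loose and very light, upright near the front edge of the desk in front of the pod brewer. A bystander: leave it. Origin: centre of the underside.
- pod_b: White coffee pod with a green top, 51 mm diameter, 45 mm tall, loose and very light, upright just to the right of the pod brewer, the black machine, fixed and 0.33 m tall, that fills about x 0.49 to 0.85, y -0.18 to 0.08 between the things and the holders (pass in front of it or above it). A bystander: leave it. Origin: centre of the underside.
Not all that is in view belongs to the job. Leave any orange look-alike of the small_dish alone.

How it is judged:
At the end, for the whole second after the job is handed in: Each of the four things rests in its own holder: its centre within 12 mm of the holder's centre (seen from above), its underside on the holder's floor (less than 6 mm above the desk), upright within 0.1 rad, the stapler and the packet along their trays within 0.3 rad, all at rest (horizontal distance between stapler and long_tray below 0.012 m and z of stapler in the frame of long_tray between 0 and 0.006 m and angle between each of stapler, packet, jar, dropper_bottle's own z axis and vertical below 0.1 rad and linear speed of each of stapler, packet, jar, dropper_bottle below 0.02 m/s and angular speed of each of stapler, packet, jar, dropper_bottle below 0.2 rad/s and angle between the y axis of stapler and the y axis of long_tray, either way round below 0.3 rad and horizontal distance between packet and wide_tray below 0.012 m and z of packet in the frame of wide_tray between 0 and 0.006 m and angle between the y axis of packet and the y axis of wide_tray, either way round below 0.3 rad and horizontal distance between jar and large_dish below 0.012 m and z of jar in the frame of large_dish between 0 and 0.006 m and horizontal distance between dropper_bottle and small_dish below 0.012 m and z of dropper_bottle in the frame of small_dish between 0 and 0.006 m); the robot touches nothing.
It fails at once if a coffee pod was pushed aside (more than 25 mm) or knocked over (distance of any of pod_a, pod_b from where it was at the start of the episode above 0.025 m or angle between any of pod_a, pod_b's own z axis and vertical above 0.5 rad).
It also fails if it takes over 141 s, if anything falls off the work surface, if the arm or the gripper's body presses on something with over 40 N, if the wrist force passes 120 N, or if a joint passes its speed limit or range.

## Robot

A 7-joint arm with a two-finger parallel gripper is mounted at the origin on a cart in front of the work surface, level with it; the furniture and walls round the work are solid. World frame = base frame: x ahead of the robot, y to its left, z up, the work surface at z = 0. Lengths are in m, angles in rad, forces in N, time in s.
With the tool pointing down it reaches from about 0.4 to 0.85 m from the base axis. Payload 10.4 kg.
Tool frame: the origin (TCP) lies at the very end of the fingers, on their centre line; the grasp point (between the pads) lies r.tcp_to_grasp behind it (r.tcp_to_grasp is the distance from the TCP to the grasp point, in m); z points along the fingers, y is the line along which they close (so a half turn about z gives the same grasp; the last joint's range is limited). The gripper opens to 87 mm and grips with 3 to 60 N. Pads are 19 mm wide; open, the fingers measure 117 mm over their backs; the gripper's body (75 mm by 190 mm) begins 51 mm behind the grasp point.
Start: joints at [-1.247, 0.332, -0.065, 1.46, 0.022, 1.35, -0.088], TCP at [0.212, 0.588, 0.223] pointing down, gripper open.
Joint ranges: [-2.6, 2.6], [-0.5, 2.12], [-1.47, 1.34], [0.16, 2.42], [-1.27, 4.41], [0.06, 2.06], [-2.6, 2.6]. Speed limits (rad/s): [2.22, 2.22, 2.79, 2.79, 3.14, 3.14, 3.14].

## Interface

Orientations are given as a unit quaternion [x, y, z, w].
In Python, from bench import monitor, cams, ticket, r gives the robot as it stands.
- The arm moves only by the shell command python3 -m crank 'ROWS' [OPENING] [FORCE]. ROWS is a JSON object whose one key "steps" holds a list of rows, each a list of 2 entries, a list of its own where there are three numbers: the shift along the world's x, y, z in units of 25 mm (1.0 is 25 mm), then the turn, a rotation vector about the world's x, y, z in units of 5 degrees (1.0 is 5 degrees). In form: {"steps": [[[x, y, z], [ax, ay, az]], ...]}. A call has 1 to 10 rows; each row shifts and turns the commanded pose from where the row before left it; what a row does not reach is not made up. A row lasts 1/12 s, in which the tool goes at most 41.7 mm and 7.16 degrees, less where a joint would pass 70% of its speed; a pose out of reach is approached as far as the arm can. A call is refused whole if a number of a shift passes 1 or a number of a turn 1, either way. A call with a gripper value outside its range is refused whole. OPENING is the finger opening in mm, from 0 to 87, set as the call begins (- or left out, the last holds). The fingers move at their own pace and stop on an object; FORCE is the grip in N (left out, the last holds). Time passes only in rows, so rows that do not move let the fingers close. It gives the time, the measured TCP pose, the force, the opening and the grip force at its end, in the units of the state.
- monitor.read_state(): the state, without advancing time (a new reading comes with each control period).
- cams.camera(name): name is "scene" or "top" or "wrist"; returns a dict with "pixels" (480x640x3 uint8, blue, green, red), "z_map" (480x640 float32, m along the optical axis (not along the pixel's ray), 0 where there is no reading), "vfov" (degrees; the focal length in pixels is half the picture's height over the tangent of half this angle, whatever the lens; pixels are square), "cx", "cy" (the principal point, pixels), "k1" (the pictures are not rectified: a ray, as slopes to the right and down, at radius r is drawn at 1 + k1 r^2 times it, then the intrinsics apply), "T" (4x4, takes a point from camera to world coordinates). Camera axes: x right, y up, looking along -z (the intrinsics and any distortion apply to the point x, -y, -z); pixel columns grow to the right and rows downward; lengths in m; the calibration is good to about 2 mm. A picture is of the moment at which its call begins.
- ticket.close_job(): hands the job in; it is judged then, once.
The state is a dict: "time": time; "joint_positions": joint angles; "joint_vel": joint speeds; "joint_torque": joint torques, N m; "ee_pos": TCP position; "eef_rot": TCP orientation; "ft_force": force on the tool from outside, world axes, zero at the start; "torque": the same for the moment, N m; "width": finger opening in m; "grip_force": force on a finger pad.
Only numpy, scipy, OpenCV 4.12 (cv2) and the standard library are available. Lean on these libraries where they do the work, as an engineer would, in place of code of your own. Each camera call takes 0.05 s, during which the arm holds its last target. There are 200 camera calls.

## Working session

There is one attempt and no reset: what is moved stays moved. The work goes in short steps, Python scripts to look and compute and a shell command to move; the robot and the scene stay as the last step left them, time stands still between calls to the robot, and variables do not carry over. Pictures are saved under pics/ and viewed, at most 16 in all, crops included, and the job is handed in when it is done.

```bash
mkdir -p pics; ls; cat > h.py <<'E'
import numpy as np, cv2
from bench import monitor, cams, ticket, r
def K(c):
    f=240/np.tan(np.radians(c["vfov"])/2); return np.array([[f,0,c["cx"]],[0,f,c["cy"]],[0,0,1.]])
def und(c,uv):
    # radial model x_d = x(1+k1 r^2) is OpenCV's
    return cv2.undistortPoints(np.float64(uv).reshape(-1,1,2),K(c),np.array([c["k1"],0,0,0.])).reshape(-1,2)
def ray(c,uv):
    s=und(c,uv); d=np.c_[s[:,0],-s[:,1],-np.ones(len(s))]; T=np.array(c["T"]); return T[:3,3],d@T[:3,:3].T
def onplane(c,uv,z):
    o,d=ray(c,uv); return o+d*((z-o[2])/d[:,2])[:,None]
def cloud(c):
    v,u=np.mgrid[0:480,0:640]; o,d=ray(c,np.c_[u.ravel(),v.ravel()])
    return (o+d*c["z_map"].reshape(-1,1)).reshape(480,640,3)
E
python3 - <<'E'
from h import *
import pickle
for n in ("scene","top","wrist"):
    c=cams.camera(n); pickle.dump(c,open(n+".pkl","wb")); cv2.imwrite(f"pics/{n}0.png",c["pixels"]); print(n,c["vfov"],c["k1"],np.round(c["T"],3).tolist())
s=monitor.read_state(); print(s["ee_pos"],s["eef_rot"],s["time"],r.tcp_to_grasp)
E
```

```text
pics
scene 55.91012815633354 0.03518001439321898 [[0.505, 0.417, -0.756, -0.407], [-0.863, 0.249, -0.439, -0.356], [0.005, 0.874, 0.485, 0.653], [0.0, 0.0, 0.0, 1.0]]
top 50.92371881666853 -0.07695136441399965 [[0.0, 0.986, -0.169, 0.256], [-1.0, 0.0, -0.002, 0.217], [-0.002, 0.169, 0.986, 1.571], [0.0, 0.0, 0.0, 1.0]]
wrist 67.62425122921256 -0.041836240738589305 [[0.34, -0.897, -0.281, 0.135], [0.94, 0.324, 0.103, 0.617], [-0.001, -0.3, 0.954, 0.384], [0.0, 0.0, 0.0, 1.0]]
[0.21234637 0.58754092 0.2219794 ] [ 1.72531045e-01  9.85003950e-01 -5.01903769e-04 -6.90574683e-05] 0.15 0.0187
```

View pics/scene0.png

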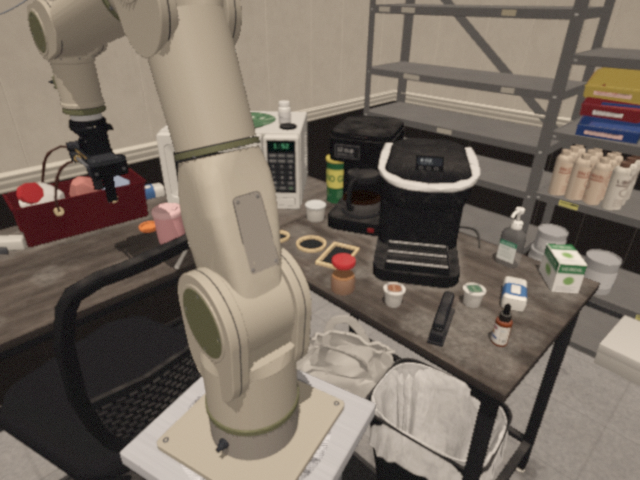

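View pics/top0.png

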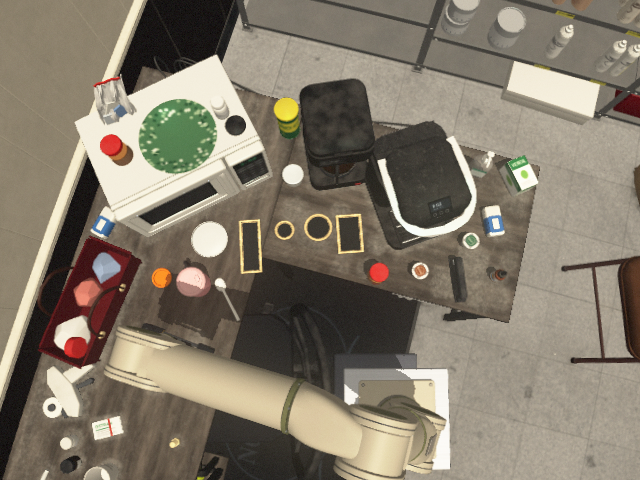

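The scene view shows the jar at (343,272), the pods at (394,295) and (474,295), the stapler at (442,317), the packet at (514,293) and the dropper at (502,325). The holders run from (285,237) to (338,255).

In the top view:
- **Holders:** long tray (250,246), small dish (285,230), large dish (318,227), wide tray (349,233).
- **Things:** jar (378,272), stapler (458,278), packet (493,221), dropper (498,274).
- **Pods:** (420,270) and (471,240).

Next I measure these.

```bash
cat > m.py <<'E'
from h import *
import pickle,sys
c=pickle.load(open("top.pkl","rb")); P=cloud(c); px=c["pixels"]
# rims: pale wood colour
hsv=cv2.cvtColor(px,cv2.COLOR_BGR2HSV)
m=cv2.inRange(hsv,(12,50,130),(32,200,255)); m[:200]=0;m[285:]=0;m[:,:230]=0;m[:,370:]=0
n,l,st,ce=cv2.connectedComponentsWithStats(m)
for i in range(1,n):
    if st[i,4]<40: continue
    uv=np.argwhere(l==i)[:,::-1]; W=onplane(c,uv,0.010)[:,:2]; 
    rc=cv2.minAreaRect(W.astype(np.float32)*1000); z=P[...,2][l==i]
    print("rim",ce[i].round(),st[i,4],"ctr",np.round(rc[0],1),"size",np.round(rc[1],1),"ang",round(rc[2],1),"z",np.round(np.median(z),4))
h=P[...,2]; m=((h>0.012)&(h<0.15)&(P[...,0]>0.35)&(P[...,0]<0.85)&(P[...,1]<0.15)&(P[...,1]>-0.6)).astype(np.uint8)
n,l,st,ce=cv2.connectedComponentsWithStats(m)
for i in range(1,n):
    if st[i,4]<60: continue
    Q=P[l==i]; t=np.percentile(Q[:,2],95); up=Q[Q[:,2]>t-0.012]
    rc=cv2.minAreaRect(up[:,:2].astype(np.float32)*1000)
    print("blob",ce[i].round(),st[i,4],"top",t.round(4),"ctr",np.round(rc[0],1),np.round(rc[1],1),round(rc[2],1))
big=cv2.resize(px[195:315,230:520],None,fx=2.75,fy=2.75,interpolation=cv2.INTER_CUBIC); cv2.imwrite("pics/topc.png",big)
s=pickle.load(open("scene.pkl","rb"));cv2.imwrite("pics/scenec.png",cv2.resize(s["pixels"][200:360,260:580],None,fx=2.5,fy=2.5,interpolation=cv2.INTER_CUBIC))
E
python3 m.py
```

```text
rim [317. 225.] 1344 ctr [585.4 232.2] size [289.1 139.7] ang 78.4 z 0.0026
rim [249. 245.] 484 ctr [530.5 456.2] size [179.9  70.2] ang 3.9 z 0.006
blob [480. 166.] 394 top 0.127 ctr [ 774.1 -267.9] [28.  26.4] 44.9
blob [519. 175.] 955 top 0.0849 ctr [ 747.1 -397. ] [102.3  65.8] 24.4
blob [382. 209.] 1804 top 0.1203 ctr [696.1  73.1] [128.3  23. ] 29.0
blob [493. 221.] 549 top 0.0416 ctr [ 604.2 -311.9] [94.6 55.3] 8.7
blob [440. 223.] 86 top 0.059 ctr [ 581.9 -121.6] [12.2 74.4] 18.4
blob [470. 241.] 208 top 0.0476 ctr [ 537.8 -232.5] [47.9 47.5] 43.6
blob [460. 279.] 412 top 0.0593 ctr [ 420.3 -193.5] [129.2  26.6] 6.5
blob [377. 273.] 353 top 0.0926 ctr [434.  62.] [53.8 54.2] 88.4
blob [419. 271.] 215 top 0.0482 ctr [443.8 -69.9] [46.7 46.9] 0.2
blob [498. 275.] 151 top 0.096 ctr [ 429.8 -314.1] [11.9 12.2] 41.7
```

View pics/topc.png

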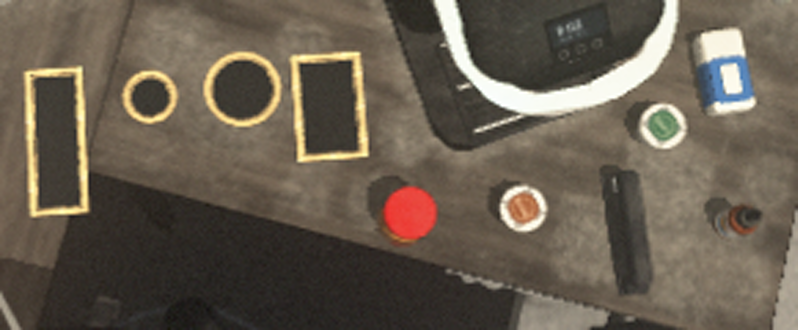

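The crop confirms the layout: all four holders are unobstructed, and the stapler and packet are turned slightly from straight ahead. I'll tighten the rim fits and check heights from the scene view.

```bash
cat > m2.py <<'E'
from h import *
import pickle
for name in ("top","scene"):
    c=pickle.load(open(name+".pkl","rb")); P=cloud(c); px=c["pixels"]; hsv=cv2.cvtColor(px,cv2.COLOR_BGR2HSV)
    R=(P[...,0]>.38)&(P[...,0]<.72)&(P[...,1]>.09)&(P[...,1]<.52)
    m=cv2.inRange(hsv,(10,70,170),(32,255,255))*R.astype(np.uint8)
    n,l,st,ce=cv2.connectedComponentsWithStats(m,connectivity=8)
    for i in range(1,n):
        if st[i,4]<30: continue
        uv=np.argwhere(l==i)[:,::-1]; W=onplane(c,uv,0.010)[:,:2]*1000
        rc=cv2.minAreaRect(W.astype(np.float32)); z=P[...,2][l==i]
        print(name,"rim",ce[i].round(),st[i,4],"ctr",np.round(rc[0],1),"size",np.round(rc[1],1),"ang",round(rc[2],1),"z",np.round(np.median(z),4))
    h=P[...,2]; m=((h>0.012)&(h<0.15)&(P[...,0]>0.3)&(P[...,0]<0.7)&(P[...,1]<0.12)&(P[...,1]>-0.4)).astype(np.uint8)
    n,l,st,ce=cv2.connectedComponentsWithStats(m)
    for i in range(1,n):
        if st[i,4]<60: continue
        Q=P[l==i]; t=np.percentile(Q[:,2],90); up=Q[Q[:,2]>t-0.008]
        rc=cv2.minAreaRect(up[:,:2].astype(np.float32)*1000)
        print(name,"blob",ce[i].round(),st[i,4],"top",t.round(4),"ctr",np.round(rc[0],1),np.round(rc[1],1),round(rc[2],1))
    B=P[(P[...,1]>-.2)&(P[...,1]<.1)&(P[...,0]>.46)&(P[...,0]<.8)&(P[...,2]>.03)]
    for a in (.03,.1,.15,.2,.25,.3): 
        q=B[(B[:,2]>=a)&(B[:,2]<a+.05)]; print(a,np.percentile(q[:,0],1).round(3) if len(q)>20 else None,end="; ")
    D=P[(P[...,0]>.45)&(P[...,0]<.5)&(P[...,1]>-.33)&(P[...,1]<-.27)]; print("desk z",np.median(D[:,2]))
# two-ray triangulation of jar cap (red) centroid
cs=[pickle.load(open(n+".pkl","rb")) for n in("top","scene")]
def tri(lo,hi,boxes,nm):
    A=[];b=[]
    for c,(x0,x1,y0,y1) in zip(cs,boxes):
        m=cv2.inRange(cv2.cvtColor(c["pixels"],cv2.COLOR_BGR2HSV),lo,hi)[y0:y1,x0:x1]; M=cv2.moments(m,True)
        o,d=ray(c,[[x0+M["m10"]/M["m00"],y0+M["m01"]/M["m00"]]]); d=d[0]/np.linalg.norm(d); J=np.eye(3)-np.outer(d,d); A.append(J);b.append(J@o)
    print(nm,np.linalg.solve(sum(A),sum(b)).round(4))
tri((0,170,90),(6,255,255),[(360,400,255,290),(325,365,245,275)],"cap")
tri((50,60,30),(85,255,255),[(460,482,230,250),(460,490,280,300)],"podB top")
tri((95,110,60),(125,255,255),[(478,510,200,240),(495,535,275,312)],"packet blue")
E
python3 m2.py
```

```text
top rim [318. 226.] 211 ctr [586.6 243.3] size [85.5 84. ] ang 90.0 z 0.0071
top rim [349. 233.] 324 ctr [566.3 142.9] size [124.  82.] ang 4.1 z 0.0065
top rim [250. 246.] 388 ctr [526.2 455.7] size [170.1  67.8] ang 4.0 z 0.0073
top rim [284. 229.] 137 ctr [577.7 348.3] size [59.2 60.8] ang 45.8 z 0.0076
top blob [392. 223.] 1278 top 0.0868 ctr [666.7  60.9] [74.8 17. ] 43.0
top blob [493. 221.] 549 top 0.0405 ctr [ 604.2 -311.4] [94.6 51.2] 8.7
top blob [440. 223.] 86 top 0.0578 ctr [ 581.9 -121.6] [12.2 74.4] 18.4
top blob [470. 241.] 208 top 0.0463 ctr [ 537.3 -232. ] [48.5 46.3] 27.4
top blob [460. 279.] 412 top 0.0574 ctr [ 420.3 -193.2] [129.2  25.7] 6.0
top blob [377. 273.] 353 top 0.0914 ctr [434.  62.] [53.8 54.1] 89.2
top blob [419. 271.] 215 top 0.047 ctr [443.8 -69.9] [46.7 46.9] 0.2
top blob [498. 275.] 151 top 0.0914 ctr [ 429.8 -314.1] [11.9 12.2] 41.7
0.03 0.461; 0.1 0.645; 0.15 0.645; 0.2 0.537; 0.25 0.509; 0.3 0.554; desk z -0.001881447489902932
scene rim [285. 235.] 56 ctr [583.1 328.6] size [69.9 26.4] ang 37.3 z 0.0085
scene rim [310. 243.] 194 ctr [582.7 238. ] size [95.9 85.5] ang 30.8 z 0.0078
scene rim [334. 253.] 241 ctr [561.4 139.2] size [136.   82.7] ang 3.0 z 0.0083
scene blob [415. 246.] 5617 top 0.1277 ctr [669.4 -31.7] [ 33.5 195.3] 8.7
scene blob [343. 272.] 827 top 0.0897 ctr [434.1  55.2] [55.2 56.6] 88.8
scene blob [557. 274.] 156 top 0.0768 ctr [ 695.9 -393.2] [13.8 11.1] 27.1
scene blob [509. 307.] 1202 top 0.0725 ctr [ 428.5 -317.4] [22.  21.2] 80.5
scene blob [394. 292.] 382 top 0.0447 ctr [444.5 -73.8] [53.6 48.2] 63.3
scene blob [473. 293.] 377 top 0.0443 ctr [ 537.2 -234.3] [48.7 53.2] 79.9
scene blob [442. 316.] 626 top 0.0557 ctr [ 421.5 -197.4] [128.3  23.9] 5.8
0.03 0.467; 0.1 0.645; 0.15 0.644; 0.2 0.531; 0.25 0.507; 0.3 0.551; desk z -0.0003744674059744657
cap [0.4353 0.0594 0.0693]
podB top [ 0.5369 -0.2291  0.0445]
packet blue [ 0.5904 -0.3111  0.0388]
```

```bash
python3 -m crank '{"steps":[[[0,0,1],[0,0,0]],[[0.5,-0.5,1],[0,0,0.4]],[[1,-0.9,0.5],[0,0,0.4]],[[1,-0.9,0.5],[0,0,0.4]],[[1,-0.9,0.5],[0,0,0.4]],[[1,-0.9,0.5],[0,0,0.4]],[[1,-0.9,0.5],[0,0,0.4]],[[1,-0.9,0],[0,0,0.4]],[[1,-0.9,0],[0,0,0.4]],[[1,-0.9,0],[0,0,0.4]]]}' 87
python3 -m crank '{"steps":[[[1,-0.9,0],[0,0,0.4]],[[1,-0.9,0],[0,0,0.2]],[[0.5,-0.9,0],[0,0,0]],[[0,0,0],[0,0,0]],[[0,0,0],[0,0,0]],[[0,0,0],[0,0,0]]]}'
python3 - <<'E'
from h import *
import pickle
c=cams.camera("wrist"); pickle.dump(c,open("w1.pkl","wb")); cv2.imwrite("pics/w1.png",c["pixels"]); print(np.round(c["T"],3).tolist())
E
```

```text
time: 0.98
ee_pos: [0.4259, 0.394, 0.3352]
eef_rot: [0.015, 1.0, 0.0, 0.0]
ft_force: [0.3, 0.4, -0.4]
width: 0.0866
grip_force: 0.0
time: 1.48
ee_pos: [0.4869, 0.3284, 0.3349]
eef_rot: [-0.01, 1.0, 0.0, -0.0]
ft_force: [-0.1, 1.3, 0.3]
width: 0.087
grip_force: 0.0
[[-0.02, -0.954, -0.299, 0.405], [1.0, -0.019, -0.006, 0.327], [0.0, -0.299, 0.954, 0.497], [0.0, 0.0, 0.0, 1.0]]
```

View pics/w1.png

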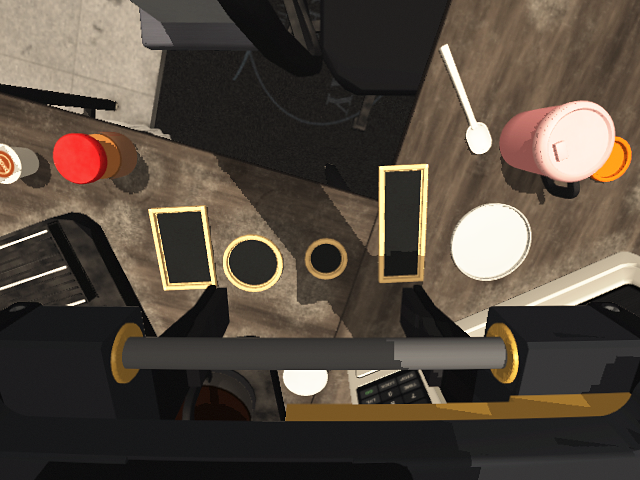

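The wrist view shows the wide tray at (182,248), the large dish (253,263), the small dish (326,259), the long tray (403,222) and the jar cap at (80,158), all unoccluded.

```bash
cat > wm.py <<'E'
from h import *
import pickle,sys
def rims(c):
    P=cloud(c); hsv=cv2.cvtColor(c["pixels"],cv2.COLOR_BGR2HSV)
    R=(P[...,0]>.4)&(P[...,0]<.68)&(P[...,1]>.08)&(P[...,1]<.52)&(np.abs(P[...,2])<.03)
    m=cv2.inRange(hsv,(10,60,90),(32,255,255))*R.astype(np.uint8)
    n,l,st,ce=cv2.connectedComponentsWithStats(m,connectivity=8)
    for i in range(1,n):
        if st[i,4]<300: continue
        uv=np.argwhere(l==i)[:,::-1]; W=onplane(c,uv,0.010)[:,:2]*1000
        W=W.astype(np.float32); rc=cv2.minAreaRect(W); z=P[...,2][l==i]
        print("rim",ce[i].round(),st[i,4],"ctr",np.round(rc[0],1),"size",np.round(rc[1],1),"ang",round(rc[2],1),"z",np.median(z).round(4))
def blobs(c,x0,x1,y0,y1,zlo=.012,zhi=.15,band=.008):
    P=cloud(c); h=P[...,2]; m=((c["z_map"]>.2)&(h>zlo)&(h<zhi)&(P[...,0]>x0)&(P[...,0]<x1)&(P[...,1]<y1)&(P[...,1]>y0)).astype(np.uint8)
    n,l,st,ce=cv2.connectedComponentsWithStats(m)
    for i in range(1,n):
        if st[i,4]<150: continue
        Q=P[l==i]; t=np.percentile(Q[:,2],90); up=Q[Q[:,2]>t-band]
        rc=cv2.minAreaRect(up[:,:2].astype(np.float32)*1000)
        print("blob",ce[i].round(),st[i,4],"top",t.round(4),"ctr",np.round(rc[0],1),np.round(rc[1],1),round(rc[2],1))
E
python3 - <<'E'
from wm import *
c=pickle.load(open("w1.pkl","rb")); rims(c); blobs(c,.3,.5,-.15,.12)
P=cloud(c); print("floors",[P[v-3:v+4,u-3:u+4,2].mean().round(4) for u,v in((182,248),(253,263),(326,259),(403,222))])
E
```

```text
rim [210. 233.] 15733 ctr [540.7 220.6] size [269.  300.4] ang 0.0 z 0.0002
rim [422. 205.] 6652 ctr [525.1 461.5] size [110.5 250. ] ang 90.0 z 0.0008
rim [354. 212.] 1234 ctr [503. 387.] size [103.4  44.1] ang 38.0 z 0.0
rim [326. 259.] 709 ctr [579.2 347.5] size [62.8 62.2] ang 1.1 z 0.009
blob [ 93. 157.] 3399 top 0.0897 ctr [436.6  59. ] [55.8 56.6] 66.1
blob [ 14. 163.] 1061 top 0.0451 ctr [449.2 -61.6] [29.  51.3] 75.7
floors [np.float64(0.0035), np.float64(0.0033), np.float64(0.0136), np.float64(0.0131)]
```

```bash
sed -i 's/(10,60,90)/LO/; s/def rims(c):/def rims(c,LO=(10,60,90)):/' wm.py
python3 - <<'E'
from wm import *
c=pickle.load(open("w1.pkl","rb")); 
for LO in((10,60,190),(10,85,90)): print(LO);rims(c,LO)
E
```

```text
(10, 60, 190)
rim [403. 213.] 1526 ctr [527.2 454.2] size [168.4  66.2] ang 4.2 z 0.0094
rim [181. 249.] 1274 ctr [568.6 141.7] size [125.   80.5] ang 4.1 z 0.0094
rim [252. 265.] 925 ctr [588.8 241.5] size [86.6 86.4] ang 1.1 z 0.0092
(10, 85, 90)
rim [169. 222.] 3479 ctr [540.  133.9] size [269.6 122.1] ang 1.3 z 0.0004
rim [423. 199.] 4726 ctr [508.8 461.4] size [217.5 110.3] ang 0.0 z 0.0007
rim [229. 198.] 573 ctr [493.  211.7] size [39.7 48.5] ang 23.6 z 0.0
rim [252. 264.] 789 ctr [588.1 242. ] size [88.9 89.3] ang 41.7 z 0.0063
rim [326. 259.] 709 ctr [579.2 347.5] size [62.8 62.2] ang 1.1 z 0.009
```

```bash
python3 -m crank '{"steps":[[[-0.2,-0.98,0],[0,0,0]],[[-0.2,-0.98,0],[0,0,0]],[[-0.2,-0.98,0],[0,0,0]],[[-0.2,-0.98,0],[0,0,0]],[[-0.2,-0.98,0],[0,0,0]],[[-0.2,-0.98,0],[0,0,0]],[[-0.2,-0.98,0],[0,0,0]],[[-0.2,-0.98,0],[0,0,0]],[[-0.2,-0.98,0],[0,0,0]],[[-0.2,-0.98,0],[0,0,0]]]}'
python3 -m crank '{"steps":[[[0,-0.98,0],[0,0,0]],[[0,0,-1],[0,0,0]],[[0,0,-1],[0,0,0]],[[0,0,-1],[0,0,0]],[[0,0,-1],[0,0,0]],[[0,0,-1],[0,0,0]],[[0,0,-1],[0,0,0]],[[0,0,0],[0,0,0]],[[0,0,0],[0,0,0]],[[0,0,0],[0,0,0]]]}'
python3 - <<'E'
from wm import *
c=cams.camera("wrist"); cv2.imwrite("pics/w2.png",c["pixels"]); blobs(c,.3,.5,-.15,.12); print(monitor.read_state()["ee_pos"])
E
```

```text
time: 2.37
ee_pos: [0.4367, 0.0829, 0.3351]
eef_rot: [-0.011, 1.0, 0.0, 0.0]
ft_force: [0.4, -0.5, 0.5]
width: 0.0871
grip_force: 0.0
time: 3.2
ee_pos: [0.438, 0.0591, 0.1866]
eef_rot: [-0.01, 1.0, 0.0, 0.001]
ft_force: [0.2, -0.7, 1.4]
width: 0.0872
grip_force: 0.0
blob [312. 234.] 5060 top 0.0897 ctr [436.9  58.3] [56.6 56.6] 39.8
blob [168. 234.] 2673 top 0.0452 ctr [446.5 -72.1] [51.1 50.5] 2.6
[0.43829438 0.05899465 0.18684992]
```

View pics/w2.png

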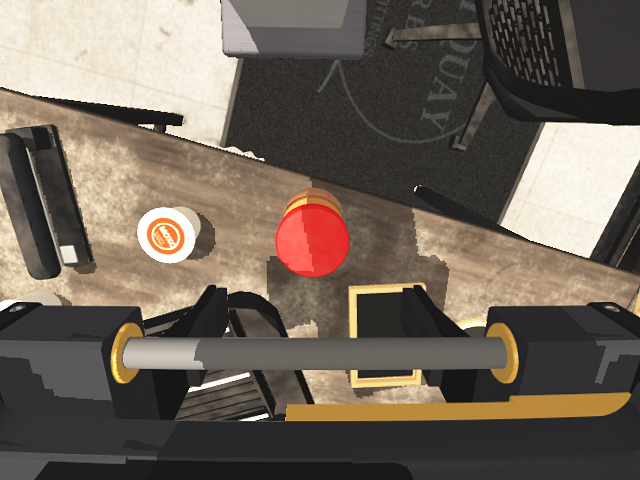

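The jar cap sits at (312,240), centred between the fingers, so I grasp it.

```bash
python3 -m crank '{"steps":[[[0,0,-1],[0,0,0]],[[0,0,-1],[0,0,0]],[[0,0,-1],[0,0,0]],[[0,0,-1],[0,0,0]],[[0,0,-1],[0,0,0]],[[0,0,-1],[0,0,0]],[[0,0,0],[0,0,0]],[[0,0,0],[0,0,0]],[[0,0,0],[0,0,0]]]}'
python3 -m crank '{"steps":[[[0,0,0],[0,0,0]],[[0,0,0],[0,0,0]],[[0,0,0],[0,0,0]],[[0,0,0],[0,0,0]],[[0,0,0],[0,0,0]],[[0,0,0],[0,0,0]],[[0,0,0],[0,0,0]],[[0,0,0],[0,0,0]],[[0,0,0],[0,0,0]],[[0,0,0],[0,0,0]]]}' 40 20
```

```text
time: 4.0
ee_pos: [0.4388, 0.0588, 0.037]
eef_rot: [-0.01, 1.0, 0.0, 0.001]
ft_force: [0.6, -0.8, 0.7]
width: 0.0868
grip_force: 0.0
time: 4.83
ee_pos: [0.4376, 0.0583, 0.0353]
eef_rot: [-0.01, 1.0, 0.0, 0.0]
ft_force: [-0.8, -0.4, 5.3]
width: 0.0582
grip_force: 20.0
```

```bash
python3 -m crank '{"steps":[[[0,0,0.5],[0,0,0]],[[0,0,1],[0,0,0]],[[0,0,1],[0,0,0]],[[0,0,1],[0,0,0]],[[0,0.5,0.5],[0,0,0]],[[0,0.9,0],[0,0,0]],[[0,0.9,0],[0,0,0]],[[0,0.9,0],[0,0,0]],[[0,0.9,0],[0,0,0]],[[0,0.9,0],[0,0,0]]]}'
python3 -m crank '{"steps":[[[0.5,0.9,0],[0,0,0]],[[0.9,0.9,0],[0,0,0]],[[0.9,0.55,0],[0,0,0]],[[0.9,0,0],[0,0,0]],[[0.9,0,0],[0,0,0]],[[0.9,0,0],[0,0,0]],[[0.9,0,0],[0,0,0]],[[0.1,0,0],[0,0,0]],[[0,0,0],[0,0,0]],[[0,0,0],[0,0,0]]]}'
python3 - <<'E'
from wm import *
c=cams.camera("wrist"); cv2.imwrite("pics/w3.png",c["pixels"]); rims(c,(10,60,190)); print(monitor.read_state()["ee_pos"])
E
```

```text
time: 5.67
ee_pos: [0.437, 0.1843, 0.1347]
eef_rot: [-0.01, 1.0, -0.0, -0.0]
ft_force: [1.1, 0.6, -0.9]
width: 0.0583
grip_force: 20.0
time: 6.5
ee_pos: [0.5867, 0.242, 0.1343]
eef_rot: [-0.01, 1.0, -0.0, -0.001]
ft_force: [-0.6, 0.4, -1.1]
width: 0.0582
grip_force: 20.0
rim [114.  34.] 440 ctr [439.7  97.4] size [22.4 24.1] ang 7.3 z -0.0
rim [248. 161.] 5626 ctr [527.8 203.9] size [193.8 114.2] ang 20.1 z 0.0004
rim [146.  63.] 310 ctr [458.  115.4] size [22.8 12.1] ang 14.0 z -0.0
rim [518. 225.] 2944 ctr [548.5 416.5] size [ 35.7 202.2] ang 86.4 z 0.0009
rim [124.  78.] 388 ctr [467.3  98. ] size [19.6 26.8] ang 19.6 z -0.0
rim [601. 152.] 1572 ctr [528.1 454. ] size [158.1  54.3] ang 4.2 z 0.0061
rim [124. 103.] 349 ctr [484.9  99.4] size [14.2 28.7] ang 8.4 z 0.0
rim [449. 141.] 423 ctr [513.7 352.4] size [47.1 16. ] ang 66.8 z 0.0001
rim [163. 212.] 957 ctr [569.2 141.5] size [112.8  68.5] ang 4.1 z 0.0057
rim [447. 171.] 1390 ctr [533.6 347.9] size [81.7 26.8] ang 63.3 z -0.0001
rim [407. 208.] 604 ctr [562.3 325. ] size [47.3 59.9] ang 51.7 z 0.0006
rim [453. 240.] 381 ctr [583.7 354.2] size [37.6 49.9] ang 61.0 z 0.0064
rim [566. 293.] 664 ctr [641.5 465.1] size [59.8 61.4] ang 6.1 z 0.0003
rim [216. 295.] 730 ctr [639.5 155.3] size [29.7 43.2] ang 58.0 z 0.0001
[0.58640006 0.2422813  0.13460178]
```

View pics/w3.png

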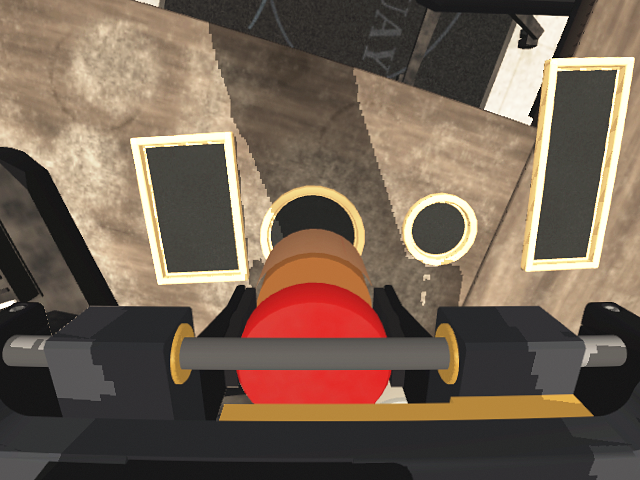

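The jar hangs upright just over the large dish (rim centred near (312,230)). I lower it in.

```bash
python3 -m crank '{"steps":[[[0.08,0,-1],[0,0,0]],[[0,0,-1],[0,0,0]],[[0,0,-1],[0,0,0]],[[0,0,-0.5],[0,0,0]],[[0,0,-0.3],[0,0,0]],[[0,0,0],[0,0,0]],[[0,0,0],[0,0,0]],[[0,0,0],[0,0,0]]]}'
python3 -m crank '{"steps":[[[0,0,0],[0,0,0]],[[0,0,0],[0,0,0]],[[0,0,0],[0,0,0]],[[0,0,0],[0,0,0]],[[0,0,0],[0,0,0]],[[0,0,0],[0,0,0]]]}' 87
```

```text
time: 7.22
ee_pos: [0.5901, 0.2425, 0.0415]
eef_rot: [-0.01, 1.0, 0.001, 0.001]
ft_force: [-0.2, -0.5, -1.1]
width: 0.0583
grip_force: 20.0
time: 7.72
ee_pos: [0.5895, 0.2421, 0.0402]
eef_rot: [-0.01, 1.0, 0.0, 0.0]
ft_force: [0.1, 0.0, -0.6]
width: 0.0852
grip_force: 0.0
```

```bash
python3 -m crank '{"steps":[[[0,0,1],[0,0,0]],[[0,0,1],[0,0,0]],[[0,0,1],[0,0,0]],[[0,0,1],[0,0,0]],[[-1,0,1],[0,0,0]],[[-1,0,1],[0,0,0]],[[-1,0,1],[0,0,0]],[[-1,0,1],[0,0,0]],[[-1,0,0],[0,0,0]],[[-1,0,0],[0,0,0]]]}'
python3 -m crank '{"steps":[[[-0.8,-1,0],[0,0,0]],[[0,-1,0],[0,0,0]],[[0,-1,0],[0,0,0]],[[0,-1,0],[0,0,0]],[[0,-1,0],[0,0,0]],[[0,-1,0],[0,0,0]],[[0,-1,0],[0,0,0]],[[0,-1,0],[0,0,0]],[[0,-1,0],[0,0,0]],[[0,-1,0],[0,0,0]]]}'
python3 -m crank '{"steps":[[[0,-1,0],[0,0,0.2]],[[0,-1,0],[0,0,0.2]],[[0,-1,0],[0,0,0.2]],[[0,-1,0],[0,0,0.2]],[[0,-1,0],[0,0,0.2]],[[0,-1,0],[0,0,0]],[[0,-1,0],[0,0,0]],[[0,0,0],[0,0,0]],[[0,0,0],[0,0,0]],[[0,0,0],[0,0,0]]]}'
python3 - <<'E'
from wm import *
c=cams.camera("wrist"); cv2.imwrite("pics/w4.png",c["pixels"]); blobs(c,.3,.7,-.45,.1); print(monitor.read_state()["ee_pos"],monitor.read_state()["time"])
E
```

```text
time: 8.55
ee_pos: [0.439, 0.2424, 0.2418]
eef_rot: [-0.01, 1.0, 0.001, 0.001]
ft_force: [-0.1, 0.6, 0.4]
width: 0.0865
grip_force: 0.0
time: 9.38
ee_pos: [0.4192, -0.0093, 0.2403]
eef_rot: [-0.01, 1.0, 0.0, 0.0]
ft_force: [1.7, -0.4, 0.4]
width: 0.0871
grip_force: 0.0
time: 10.22
ee_pos: [0.4194, -0.1824, 0.24]
eef_rot: [-0.054, 0.999, 0.0, -0.0]
ft_force: [0.3, 1.0, 0.1]
width: 0.0869
grip_force: 0.0
blob [300. 212.] 3316 top 0.0567 ctr [ 424.4 -195.7] [129.1  24.3] 5.8
blob [182. 215.] 1484 top 0.0954 ctr [ 432.8 -315.8] [13.2 12.4] 35.7
blob [413. 250.] 1814 top 0.0453 ctr [446.8 -72.4] [49.9 50.7] 82.1
blob [257. 313.] 1629 top 0.0452 ctr [ 539.9 -233.9] [50.7 49.8] 81.9
blob [458. 318.] 526 top 0.0365 ctr [528.9   3.6] [53.7 12.5] 55.1
blob [172. 319.] 231 top 0.0366 ctr [ 565.5 -337.2] [ 9.2 25.7] 43.9
blob [364. 328.] 1455 top 0.0461 ctr [548.1 -96.8] [ 3.3 60. ] 20.2
blob [210. 378.] 171 top 0.0379 ctr [ 640.2 -288.6] [11.4 26.8] 68.8
blob [367. 387.] 4504 top 0.0597 ctr [608.7 -80. ] [ 51.7 150.2] 7.0
[ 0.41954881 -0.18199795  0.24004094] 10.2667
```

View pics/w4.png

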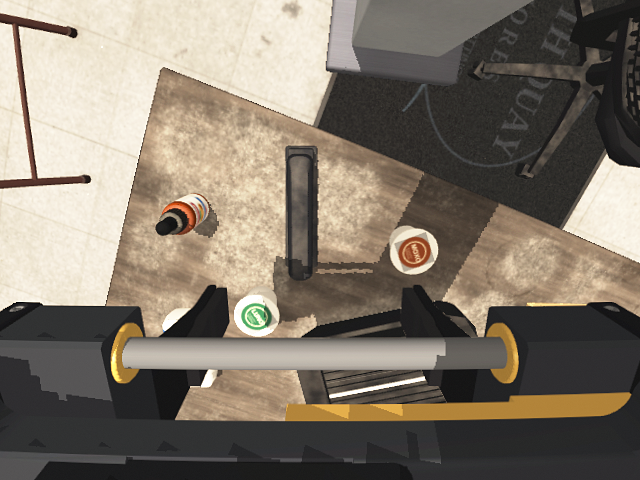

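The view shows the stapler vertical at x≈300 (rows 147–280), the dropper at (182,215), the green pod at (257,315) and the brown pod at (413,250). I'll pin down the stapler's ends next.

```bash
python3 - <<'E'
from wm import *
c=cams.camera("wrist"); P=cloud(c)
print("front base edge",onplane(c,[[302,147]],.008).round(4),onplane(c,[[302,147]],.0).round(4))
for v in (144,146,148,150,152,155,160,200,240,260,270,275,278,280,282,285): print(v,P[v,301].round(3))
E
```

```text
front base edge [[ 0.3544 -0.2013  0.008 ]] [[ 0.3547 -0.2016  0.    ]]
144 [ 0.352 -0.203  0.   ]
146 [ 0.353 -0.202  0.009]
148 [ 0.355 -0.202  0.029]
150 [ 0.357 -0.202  0.028]
152 [ 0.358 -0.201  0.03 ]
155 [ 0.36  -0.2    0.049]
160 [ 0.365 -0.2    0.054]
200 [ 0.402 -0.196  0.057]
240 [ 0.443 -0.192  0.057]
260 [ 0.465 -0.19   0.055]
270 [ 0.475 -0.189  0.056]
275 [ 0.481 -0.188  0.055]
278 [ 0.485 -0.188  0.053]
280 [ 0.488 -0.188  0.052]
282 [ 0.513 -0.187 -0.   ]
285 [ 0.516 -0.187  0.002]
```

```bash
python3 -m crank '{"steps":[[[0.18,-0.55,-0.5],[0,0,0]],[[0,0,-1],[0,0,0]],[[0,0,-1],[0,0,0]],[[0,0,-1],[0,0,0]],[[0,0,-1],[0,0,0]],[[0,0,-1],[0,0,0]],[[0,0,-1],[0,0,0]],[[0,0,-1],[0,0,0]],[[0,0,-0.5],[0,0,0]],[[0,0,-0.5],[0,0,0]]]}' 60
python3 -m crank '{"steps":[[[0,0,0],[0,0,0]],[[0,0,0],[0,0,0]],[[0,0,0],[0,0,0]]]}'
python3 -m crank '{"steps":[[[0,0,0],[0,0,0]],[[0,0,0],[0,0,0]],[[0,0,0],[0,0,0]],[[0,0,0],[0,0,0]],[[0,0,0],[0,0,0]],[[0,0,0],[0,0,0]],[[0,0,0],[0,0,0]],[[0,0,0],[0,0,0]]]}' 15 25
```

```text
time: 11.15
ee_pos: [0.4235, -0.1955, 0.0262]
eef_rot: [-0.054, 0.999, 0.0, -0.001]
ft_force: [0.8, -0.3, 1.1]
width: 0.0598
grip_force: 0.0
time: 11.4
ee_pos: [0.4245, -0.1964, 0.0283]
eef_rot: [-0.054, 0.999, 0.0, 0.0]
ft_force: [-0.3, -0.1, -0.4]
width: 0.0598
grip_force: 0.0
time: 12.07
ee_pos: [0.424, -0.1968, 0.0276]
eef_rot: [-0.053, 0.999, -0.0, 0.0]
ft_force: [-0.2, -0.0, 1.1]
width: 0.0252
grip_force: 25.0
```

```bash
python3 -m crank '{"steps":[[[0,0,0.5],[0,0,0]],[[0,0,1],[0,0,0]],[[0,0,1],[0,0,0]],[[0,0,1],[0,0,0]],[[0,0,1],[0,0,0]],[[-0.2,0.5,1],[0,0,0]],[[-0.2,1,0],[0,0,0]],[[0,1,0],[0,0,0]],[[0,1,0],[0,0,0]],[[0,1,0],[0,0,0]]]}'
python3 -m crank '{"steps":[[[0,1,0],[0,0,0]],[[0,1,0],[0,0,0]],[[0,1,0],[0,0,0]],[[0,1,0],[0,0,0]],[[0,1,0],[0,0,0]],[[0,1,0],[0,0,0]],[[0,1,0],[0,0,0]],[[0,1,0],[0,0,0]],[[0,1,0],[0,0,0]],[[0,1,0],[0,0,0]]]}'
python3 -m crank '{"steps":[[[0,1,0],[0,0,-0.2]],[[0,1,0],[0,0,-0.2]],[[0.5,1,0],[0,0,0]],[[0.5,1,0],[0,0,0]],[[0.5,1,0],[0,0,0]],[[0.5,1,0],[0,0,0]],[[0.5,0,0],[0,0,0]],[[0.5,0,0],[0,0,0]],[[0,0,0],[0,0,0]],[[0,0,0],[0,0,0]]]}'
python3 - <<'E'
from wm import *
c=cams.camera("wrist"); cv2.imwrite("pics/w5.png",c["pixels"]); rims(c,(10,60,210)); blobs(c,.3,.8,.3,.8);print(monitor.read_state()["ee_pos"],monitor.read_state()["time"])
E
```

```text
time: 12.9
ee_pos: [0.4134, -0.0831, 0.165]
eef_rot: [-0.053, 0.999, 0.0, -0.0]
ft_force: [0.3, -0.2, -2.4]
width: 0.0249
grip_force: 25.0
time: 13.73
ee_pos: [0.4134, 0.1668, 0.1647]
eef_rot: [-0.053, 0.999, -0.0, -0.0]
ft_force: [1.2, -0.2, -2.0]
width: 0.0252
grip_force: 25.0
time: 14.57
ee_pos: [0.4888, 0.3152, 0.1642]
eef_rot: [-0.036, 0.999, -0.001, -0.001]
ft_force: [-0.0, 0.5, -1.5]
width: 0.0256
grip_force: 25.0
blob [325.  22.] 1223 top 0.0865 ctr [338.5 308.2] [ 8. 17.] 43.2
blob [629. 167.] 1518 top 0.0365 ctr [417.2 580.7] [52.3 11.3] 16.9
blob [540. 408.] 679 top 0.0378 ctr [663.6 563.6] [ 5.1 40.7] 28.5
[0.48834239 0.31542908 0.16445659] 14.6167
```

View pics/w5.png

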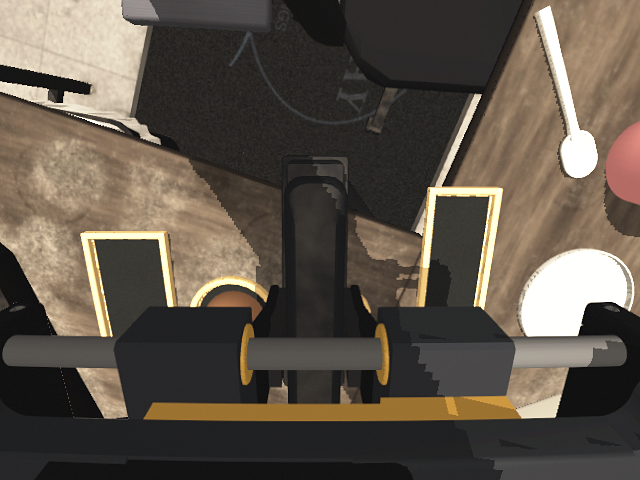

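The stapler is held level and in line at x≈316, and the long tray is at (462,250). Next I place it.

```bash
python3 -m crank '{"steps":[[[0.3,0.9,0],[0,0,0]],[[0.3,0.9,0],[0,0,0]],[[0.3,0.9,0],[0,0,0]],[[0.3,0.9,0],[0,0,0]],[[0.3,0.9,0],[0,0,0]],[[0.07,0.9,0],[0,0,0]],[[0,0.16,-0.5],[0,0,0]],[[0,0,-1],[0,0,0]],[[0,0,-1],[0,0,0]],[[0,0,0],[0,0,0]]]}'
python3 -m crank '{"steps":[[[0,0,0],[0,0,0]],[[0,0,0],[0,0,0]]]}'
python3 - <<'E'
from wm import *
c=cams.camera("wrist"); cv2.imwrite("pics/w6.png",c["pixels"]); print(monitor.read_state()["ee_pos"])
E
```

```text
time: 15.45
ee_pos: [0.5249, 0.4526, 0.0966]
eef_rot: [-0.036, 0.999, -0.003, -0.003]
ft_force: [-0.1, -0.8, -3.8]
width: 0.025
grip_force: 25.0
time: 15.62
ee_pos: [0.5284, 0.4549, 0.1042]
eef_rot: [-0.036, 0.999, 0.001, 0.0]
ft_force: [-1.1, -0.1, -1.4]
width: 0.0252
grip_force: 25.0
[0.52878402 0.45525171 0.10478242]
```

View pics/w6.png

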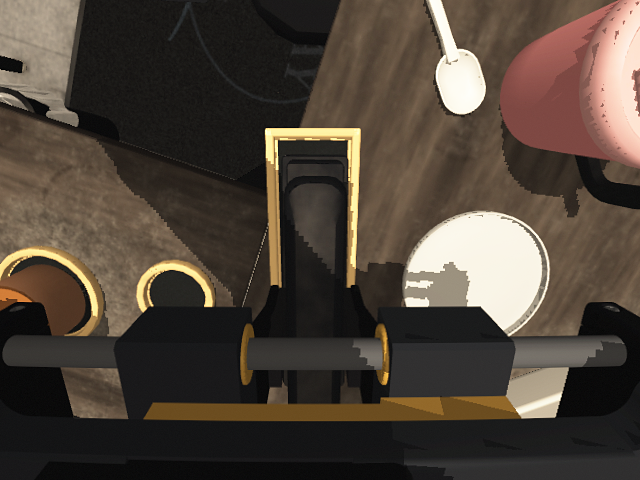

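The tray rim (265–360 px) is centred under the stapler, so I lower and release.

```bash
python3 -m crank '{"steps":[[[-0.03,0,-1],[0,0,0]],[[0,0,-1],[0,0,0]],[[0,0,-0.5],[0,0,0]],[[0,0,-0.2],[0,0,0]],[[0,0,-0.2],[0,0,0]],[[0,0,0],[0,0,0]],[[0,0,0],[0,0,0]],[[0,0,0],[0,0,0]]]}'
python3 -m crank '{"steps":[[[0,0,0],[0,0,0]],[[0,0,0],[0,0,0]],[[0,0,0],[0,0,0]],[[0,0,0],[0,0,0]],[[0,0,0],[0,0,0]]]}' 60
```

```text
time: 16.33
ee_pos: [0.5281, 0.4553, 0.0314]
eef_rot: [-0.036, 0.999, 0.001, 0.001]
ft_force: [-0.9, -0.1, -2.2]
width: 0.0254
grip_force: 25.0
time: 16.75
ee_pos: [0.5275, 0.4549, 0.0303]
eef_rot: [-0.036, 0.999, 0.0, 0.0]
ft_force: [-0.1, 0.2, 0.0]
width: 0.0508
grip_force: 0.0
```

```bash
python3 -m crank '{"steps":[[[0,0,1],[0,0,0]],[[0,0,1],[0,0,0]],[[0,0,1],[0,0,0]],[[0,0,1],[0,0,0]],[[0,0,1],[0,0,0]],[[0,0,1],[0,0,0]],[[-0.8,0,1],[0,0,0]],[[-0.8,-1,1],[0,0,0]],[[-0.8,-1,0],[0,0,0]],[[-0.8,-1,0],[0,0,0]]]}' 70
python3 - <<'E'
from wm import *
c=cams.camera("wrist"); blobs(c,.4,.7,.17,.52,.02)
E
python3 -m crank '{"steps":[[[-0.8,-1,0],[0,0,0]],[[-0.3,-1,0],[0,0,0]],[[0,-1,0],[0,0,0]],[[0,-1,0],[0,0,0]],[[0,-1,0],[0,0,0]],[[0,-1,0],[0,0,0]],[[0,-1,0],[0,0,0]],[[0,-1,0],[0,0,0]],[[0,-1,0],[0,0,0]],[[0,-1,0],[0,0,0]]]}' 70
python3 -m crank '{"steps":[[[0,-1,0],[0,0,0]],[[0,-1,0],[0,0,0]],[[0,-1,0],[0,0,0]],[[0,-1,0],[0,0,0]],[[0,-1,0],[0,0,0]],[[0,-1,0],[0,0,0]],[[0,-1,0],[0,0,0]],[[0,-1,0],[0,0,0]],[[0,-1,0],[0,0,0]],[[0,-1,0],[0,0,0]]]}'
python3 -m crank '{"steps":[[[0,-1,0],[0,0,0]],[[0,-1,0],[0,0,0]],[[0,-1,0],[0,0,0]],[[0.2,-1,0],[0,0,0]],[[0.2,-1,0],[0,0,0]],[[0.1,-0.8,0],[0,0,0]],[[0,-1,0],[0,0,0]],[[0,-1,0],[0,0,0]],[[0,0,0],[0,0,0]],[[0,0,0],[0,0,0]]]}'
python3 - <<'E'
from wm import *
c=cams.camera("wrist"); blobs(c,.3,.7,-.45,-.2,.03); print(monitor.read_state()["ee_pos"],monitor.read_state()["time"])
E
```

```text
time: 17.58
ee_pos: [0.4471, 0.3795, 0.2317]
eef_rot: [-0.036, 0.999, 0.001, 0.001]
ft_force: [-0.0, -0.4, 0.9]
width: 0.0701
grip_force: 0.0
blob [379. 277.] 2431 top 0.0596 ctr [518.3 455.5] [109.1  24.1] 4.2
blob [186. 315.] 893 top 0.05 ctr [568.2 244.6] [27.7 27.3] 48.0
time: 18.47
ee_pos: [0.4198, 0.1286, 0.2303]
eef_rot: [-0.036, 0.999, 0.0, 0.0]
ft_force: [-0.0, -1.1, -0.3]
width: 0.0702
grip_force: 0.0
time: 19.3
ee_pos: [0.4197, -0.1215, 0.2303]
eef_rot: [-0.036, 0.999, 0.0, 0.0]
ft_force: [0.7, 0.9, -0.3]
width: 0.0698
grip_force: 0.0
time: 20.13
ee_pos: [0.4317, -0.3165, 0.23]
eef_rot: [-0.035, 0.999, -0.0, -0.001]
ft_force: [-0.2, -0.7, 0.1]
width: 0.0702
grip_force: 0.0
blob [314. 220.] 1069 top 0.0972 ctr [ 433.1 -316.4] [12.4 12.6] 58.7
blob [373. 318.] 836 top 0.0452 ctr [ 540.4 -244.8] [46.4 29.3] 11.5
blob [303. 332.] 511 top 0.0386 ctr [ 567.1 -320.4] [14.5 49.8] 6.5
blob [307. 382.] 1039 top 0.0388 ctr [ 633.9 -310.9] [42.6 49.5] 8.0
[ 0.43220619 -0.31529453  0.22996381] 20.1833
```

```bash
python3 -m crank '{"steps":[[[0.03,0,-1],[0,0,0]],[[0,0,-1],[0,0,0]],[[0,0,-1],[0,0,0]],[[0,0,-1],[0,0,0]],[[0,0,-1],[0,0,0]],[[0,0,-1],[0,0,0]],[[0,0,-1],[0,0,0]],[[0,0,-0.5],[0,0,0]],[[0,0,0],[0,0,0]],[[0,0,0],[0,0,0]]]}'
python3 -m crank '{"steps":[[[0,0,0],[0,0,0]],[[0,0,0],[0,0,0]],[[0,0,0],[0,0,0]],[[0,0,0],[0,0,0]],[[0,0,0],[0,0,0]],[[0,0,0],[0,0,0]],[[0,0,0],[0,0,0]],[[0,0,0],[0,0,0]],[[0,0,0],[0,0,0]],[[0,0,0],[0,0,0]]]}' 20 15
```

```text
time: 21.02
ee_pos: [0.4335, -0.3147, 0.0431]
eef_rot: [-0.036, 0.999, 0.0, -0.0]
ft_force: [1.2, -0.7, 0.8]
width: 0.0698
grip_force: 0.0
time: 21.85
ee_pos: [0.4332, -0.3152, 0.0426]
eef_rot: [-0.036, 0.999, 0.0, 0.0]
ft_force: [-0.2, -0.5, 0.8]
width: 0.0315
grip_force: 14.9
```

```bash
python3 -m crank '{"steps":[[[0,0,0.5],[0,0,0]],[[0,0,1],[0,0,0]],[[0,0,1],[0,0,0]],[[0,0,1],[0,0,0]],[[0,0,1],[0,0,0]],[[-0.2,0.5,1],[0,0,0]],[[-0.2,1,0],[0,0,0]],[[0,1,0],[0,0,0]],[[0,1,0],[0,0,0]],[[0,1,0],[0,0,0]]]}'
python3 -m crank '{"steps":[[[0,1,0],[0,0,0]],[[0,1,0],[0,0,0]],[[0,1,0],[0,0,0]],[[0,1,0],[0,0,0]],[[0,1,0],[0,0,0]],[[0,1,0],[0,0,0]],[[0,1,0],[0,0,0]],[[0,1,0],[0,0,0]],[[0,1,0],[0,0,0]],[[0,1,0],[0,0,0]]]}'
python3 -m crank '{"steps":[[[0,1,0],[0,0,0]],[[0,1,0],[0,0,0]],[[0,1,0],[0,0,0]],[[0,1,0],[0,0,0]],[[0,1,0],[0,0,0]],[[0.3,1,0],[0,0,0]],[[0.8,1,0],[0,0,0]],[[0.9,1,0],[0,0,0]],[[0.9,1,0],[0,0,0]],[[0.9,1,0],[0,0,0]]]}'
python3 -m crank '{"steps":[[[0.9,1,0],[0,0,0]],[[0.9,1,0],[0,0,0]],[[0.65,0,-0.4],[0,0,0]],[[0,0,0],[0,0,0]],[[0,0,0],[0,0,0]],[[0,0,0],[0,0,0]]]}'
python3 - <<'E'
from wm import *
c=cams.camera("wrist"); cv2.imwrite("pics/w7.png",c["pixels"]); print(monitor.read_state()["ee_pos"],monitor.read_state()["time"])
E
```

```text
time: 22.68
ee_pos: [0.4228, -0.202, 0.1808]
eef_rot: [-0.036, 0.999, 0.0, 0.0]
ft_force: [0.3, 0.3, -1.0]
width: 0.032
grip_force: 14.9
time: 23.52
ee_pos: [0.423, 0.048, 0.1808]
eef_rot: [-0.036, 0.999, 0.0, 0.0]
ft_force: [-0.1, -2.0, -0.6]
width: 0.0316
grip_force: 14.9
time: 24.35
ee_pos: [0.5192, 0.2983, 0.1808]
eef_rot: [-0.036, 0.999, -0.0, 0.0]
ft_force: [0.3, -0.3, 0.7]
width: 0.0314
grip_force: 14.9
time: 24.85
ee_pos: [0.5793, 0.3466, 0.1707]
eef_rot: [-0.036, 0.999, -0.0, 0.0]
ft_force: [0.2, 0.4, -0.8]
width: 0.0319
grip_force: 14.9
[0.57913445 0.34684529 0.17104171] 24.9
```

View pics/w7.png

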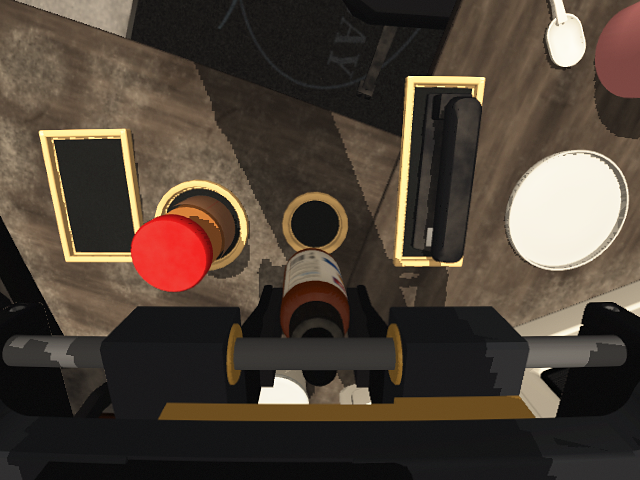

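The bottle hangs upright just over the small dish at (315,222), with the jar and stapler resting inside their holders. I lower the bottle.

```bash
python3 -m crank '{"steps":[[[0,0.03,-1],[0,0,0]],[[0,0,-1],[0,0,0]],[[0,0,-1],[0,0,0]],[[0,0,-1],[0,0,0]],[[0,0,-0.5],[0,0,0]],[[0,0,-0.3],[0,0,0]],[[0,0,-0.18],[0,0,0]],[[0,0,0],[0,0,0]],[[0,0,0],[0,0,0]],[[0,0,0],[0,0,0]]]}'
python3 -m crank '{"steps":[[[0,0,0],[0,0,0]],[[0,0,0],[0,0,0]],[[0,0,0],[0,0,0]],[[0,0,0],[0,0,0]],[[0,0,0],[0,0,0]],[[0,0,0],[0,0,0]]]}' 60
python3 -m crank '{"steps":[[[0,0,0.5],[0,0,0]],[[0,0,1],[0,0,0]],[[0,0,1],[0,0,0]],[[0,0,1],[0,0,0]],[[0,0,1],[0,0,0]],[[0,0,1],[0,0,0]],[[0,0,1],[0,0,0]],[[-1,0,0.5],[0,0,0]],[[-1,0,0],[0,0,0]],[[-1,0,0],[0,0,0]]]}' 
python3 - <<'E'
from wm import *
c=cams.camera("wrist"); blobs(c,.4,.7,.17,.52,.02); cv2.imwrite("pics/w8.png",c["pixels"])
E
```

```text
time: 25.73
ee_pos: [0.5801, 0.3485, 0.047]
eef_rot: [-0.036, 0.999, 0.001, 0.001]
ft_force: [-0.8, 0.7, 0.4]
width: 0.0318
grip_force: 14.9
time: 26.23
ee_pos: [0.5794, 0.348, 0.0456]
eef_rot: [-0.036, 0.999, 0.0, -0.0]
ft_force: [1.5, 0.9, 0.2]
width: 0.0583
grip_force: 0.0
time: 27.07
ee_pos: [0.5042, 0.3479, 0.2226]
eef_rot: [-0.036, 0.999, 0.001, 0.001]
ft_force: [-0.0, 1.0, -0.3]
width: 0.0598
grip_force: 0.0
blob [419. 242.] 3749 top 0.0596 ctr [528.  455.2] [129.   24.2] 3.8
blob [205. 290.] 3059 top 0.0923 ctr [581.2 241.6] [44.1 46.8] 48.2
blob [308. 293.] 1397 top 0.0984 ctr [579.5 347.7] [12.3 12.3] 39.9
```

View pics/w8.png

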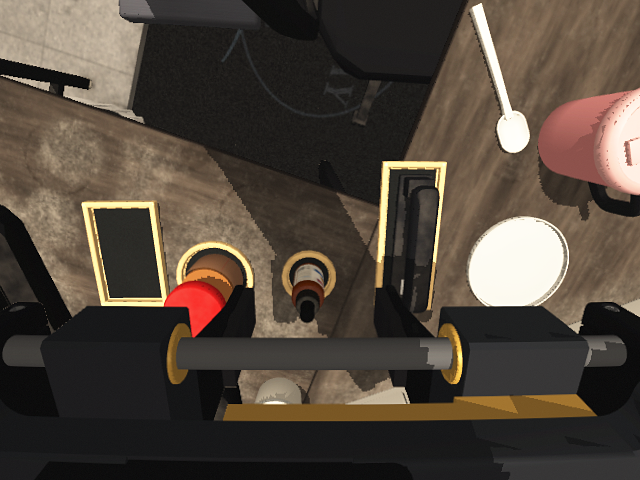

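The bottle stands in the small dish at (308,280), and the jar and stapler are in place. The packet is next.

```bash
python3 -m crank '{"steps":[[[-0.9,-1,0],[0,0,0]],[[-0.9,-1,0],[0,0,0]],[[-0.9,-1,0],[0,0,0]],[[-0.6,-1,0],[0,0,0]],[[0,-1,0],[0,0,0]],[[0,-1,0],[0,0,0]],[[0,-1,0],[0,0,0]],[[0,-1,0],[0,0,0]],[[0,-1,0],[0,0,0]],[[0,-1,0],[0,0,0]]]}' 76
python3 -m crank '{"steps":[[[0,-1,0],[0,0,0]],[[0,-1,0],[0,0,0]],[[0,-1,0],[0,0,0]],[[0,-1,0],[0,0,0]],[[0,-1,0],[0,0,0]],[[0,-1,0],[0,0,0]],[[0,-1,0],[0,0,0]],[[0,-1,0],[0,0,0]],[[0,-1,0],[0,0,0]],[[0,-1,0],[0,0,0]]]}'
python3 -m crank '{"steps":[[[0,-1,0],[0,0,0.3]],[[0,-1,0],[0,0,0.3]],[[0,-1,0],[0,0,0.3]],[[0,-1,0],[0,0,0]],[[0,-1,0],[0,0,0]],[[0,-1,0],[0,0,0]],[[0.4,-0.4,0],[0,0,0]],[[1,0,0],[0,0,0]],[[1,0,0],[0,0,0]],[[1,0,0],[0,0,0]]]}'
python3 -m crank '{"steps":[[[0.6,0,0],[0,0,0]],[[0,0,0],[0,0,0]],[[0,0,0],[0,0,0]]]}'
python3 - <<'E'
from wm import *
c=cams.camera("wrist"); blobs(c,.5,.8,-.48,-.2,.02); cv2.imwrite("pics/w9.png",c["pixels"]);print(monitor.read_state()["ee_pos"],monitor.read_state()["time"])
E
```

```text
time: 27.95
ee_pos: [0.4219, 0.0966, 0.2215]
eef_rot: [-0.036, 0.999, 0.001, 0.0]
ft_force: [0.5, -0.0, -0.6]
width: 0.0757
grip_force: 0.0
time: 28.78
ee_pos: [0.4217, -0.1535, 0.2214]
eef_rot: [-0.036, 0.999, 0.001, 0.001]
ft_force: [-0.2, -0.1, 0.1]
width: 0.0755
grip_force: 0.0
time: 29.62
ee_pos: [0.508, -0.3121, 0.2209]
eef_rot: [-0.075, 0.997, 0.0, 0.0]
ft_force: [-0.5, -0.1, 1.4]
width: 0.0761
grip_force: 0.0
time: 29.87
ee_pos: [0.522, -0.3121, 0.2209]
eef_rot: [-0.075, 0.997, -0.0, -0.0]
ft_force: [-1.0, -0.5, -0.4]
width: 0.0762
grip_force: 0.0
blob [388. 249.] 1943 top 0.0453 ctr [ 540.5 -234.3] [50.2 49.5] 54.9
blob [300. 290.] 4012 top 0.0399 ctr [ 607.4 -314.6] [94.7 50.1] 7.5
blob [223. 400.] 2020 top 0.0827 ctr [ 722.2 -388.5] [46.6 42.4] 0.4
[ 0.52121983 -0.31244283  0.2210548 ] 29.9167
```

View pics/w9.png

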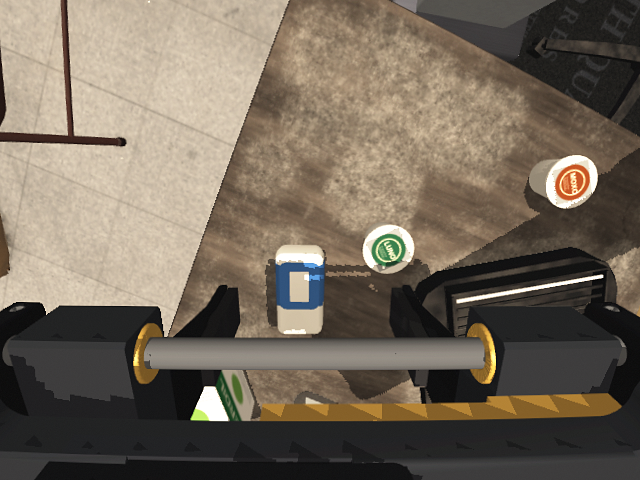

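The packet at (300,290) is between the fingers in line, and the green pod at (388,249) is clear.

```bash
python3 -m crank '{"steps":[[[0.9,-0.06,0],[0,0,0]],[[0.9,0,0],[0,0,0]],[[0.9,0,0],[0,0,0]],[[0.72,0,-0.5],[0,0,0]],[[0,0,-1],[0,0,0]],[[0,0,-1],[0,0,0]],[[0,0,-1],[0,0,0]],[[0,0,-1],[0,0,0]],[[0,0,0],[0,0,0]],[[0,0,0],[0,0,0]]]}'
python3 -m crank '{"steps":[[[0,0,-1],[0,0,0]],[[0,0,-1],[0,0,0]],[[0,0,-1],[0,0,0]],[[0,0,-0.6],[0,0,0]],[[0,0,-0.2],[0,0,0]],[[0,0,0],[0,0,0]],[[0,0,0],[0,0,0]],[[0,0,0],[0,0,0]]]}'
python3 -m crank '{"steps":[[[0,0,0],[0,0,0]],[[0,0,0],[0,0,0]],[[0,0,0],[0,0,0]],[[0,0,0],[0,0,0]],[[0,0,0],[0,0,0]],[[0,0,0],[0,0,0]],[[0,0,0],[0,0,0]],[[0,0,0],[0,0,0]]]}' 40 20
```

```text
time: 30.75
ee_pos: [0.6065, -0.3134, 0.1086]
eef_rot: [-0.075, 0.997, 0.0, -0.001]
ft_force: [-0.2, 0.4, 0.5]
width: 0.076
grip_force: 0.0
time: 31.42
ee_pos: [0.6084, -0.3141, 0.0152]
eef_rot: [-0.075, 0.997, -0.001, 0.001]
ft_force: [-0.2, 0.2, 0.1]
width: 0.076
grip_force: 0.0
time: 32.08
ee_pos: [0.6075, -0.3136, 0.0132]
eef_rot: [-0.075, 0.997, -0.0, 0.0]
ft_force: [-0.3, -0.2, 1.8]
width: 0.0509
grip_force: 20.0
```

```bash
python3 - <<'E'
from wm import *
C=[pickle.load(open(n,"rb")) for n in("top.pkl","scene.pkl","w1.pkl")]
for c in C:
    P=cloud(c).reshape(-1,3)[(c["z_map"]>.25).ravel()]
    for z0,z1 in((.02,.06),(.06,.1),(.1,.2),(.2,.3),(.3,.36)):
        o=[]
        for x in np.arange(.5,.66,.02):
            q=P[(P[:,0]>x)&(P[:,0]<x+.02)&(P[:,1]>-.15)&(P[:,1]<.11)&(P[:,2]>z0)&(P[:,2]<z1)]
            o.append(np.percentile(q[:,1],98).round(3) if len(q)>3 else None)
        print(z0,o)
E
```

```text
0.02 [np.float64(0.01), np.float64(0.024), np.float64(0.032), np.float64(0.039), np.float64(0.047), np.float64(0.053), np.float64(0.059), np.float64(0.066), np.float64(0.074)]
0.06 [None, np.float64(-0.01), np.float64(-0.004), np.float64(0.005), np.float64(0.004), None, None, np.float64(0.065), np.float64(0.073)]
0.1 [None, None, None, None, None, None, None, np.float64(0.065), np.float64(0.075)]
0.2 [np.float64(-0.004), np.float64(0.015), np.float64(0.031), np.float64(0.043), np.float64(0.05), np.float64(0.058), np.float64(0.064), np.float64(0.069), np.float64(0.074)]
0.3 [None, None, np.float64(0.007), np.float64(0.017), np.float64(0.024), np.float64(0.032), np.float64(0.046), np.float64(0.057), np.float64(0.062)]
0.02 [np.float64(-0.001), np.float64(0.016), np.float64(0.019), np.float64(0.031), np.float64(0.038), np.float64(0.041), np.float64(0.049), np.float64(0.056), np.float64(0.062)]
0.06 [None, np.float64(-0.013), np.float64(-0.008), np.float64(-0.002), np.float64(0.003), np.float64(0.013), np.float64(0.004), np.float64(0.056), np.float64(0.062)]
0.1 [None, None, None, None, 
[... 160 characters left out ...]
float64(0.054), np.float64(0.06), np.float64(0.06), np.float64(0.066)]
0.3 [None, None, np.float64(0.003), np.float64(0.011), np.float64(0.016), np.float64(0.025), np.float64(0.033), np.float64(0.058), np.float64(0.064)]
0.02 [np.float64(0.001), np.float64(0.022), np.float64(0.03), np.float64(0.036), np.float64(0.043), np.float64(0.049), np.float64(0.056), np.float64(0.062), None]
0.06 [None, np.float64(-0.008), np.float64(-0.002), np.float64(0.003), np.float64(0.011), np.float64(0.018), np.float64(0.022), None, None]
0.1 [None, None, None, None, None, None, None, None, None]
0.2 [None, None, None, None, None, None, None, None, None]
0.3 [None, None, None, None, None, None, None, None, None]
```

```bash
python3 -m crank '{"steps":[[[0,0,0.5],[0,0,0]],[[0,0,1],[0,0,0]],[[0,0,1],[0,0,0]],[[0,0,1],[0,0,0]],[[0,0,1],[0,0,0]],[[0,0,1],[0,0,0]],[[0,0,1],[0,0,0]],[[-1,0,0],[0,0,0]],[[-1,0,0],[0,0,0]],[[-1,0,0],[0,0,0]]]}'
python3 -m crank '{"steps":[[[-1,0,0],[0,0,0]],[[-1,0,0],[0,0,0]],[[-1,0,0],[0,0,0]],[[-1,0,0],[0,0,0]],[[-0.6,0.5,0],[0,0,0]],[[0,1,0],[0,0,0]],[[0,1,0],[0,0,0]],[[0,0,0],[0,0,0]]]}'
```

```text
time: 32.92
ee_pos: [0.5313, -0.3136, 0.1764]
eef_rot: [-0.075, 0.997, -0.0, 0.0]
ft_force: [0.5, -1.6, -1.0]
width: 0.0509
grip_force: 20.0
time: 33.58
ee_pos: [0.4177, -0.2464, 0.1755]
eef_rot: [-0.077, 0.997, 0.002, 0.0]
ft_force: [0.0, 1.6, -0.4]
width: 0.0504
grip_force: 20.0
```

```bash
python3 - <<'E'
from wm import *
c=cams.camera("scene"); t=cams.camera("top"); p=monitor.read_state()["ee_pos"]; cv2.imwrite("pics/s2.png",c["pixels"][100:420,160:640])
for n,k in(("scene",c),("top",t)):
    P=cloud(k).reshape(-1,3); 
    print(n,"gripper: z above TCP: y-range, x-range")
    for z in np.arange(.0,.34,.03):
        q=P[(abs(P[:,0]-p[0])<.16)&(abs(P[:,1]-p[1])<.16)&(P[:,2]-p[2]>z)&(P[:,2]-p[2]<z+.03)]-p
        if len(q)>5: print(z.round(2),np.percentile(q[:,1],[1,99]).round(3),np.percentile(q[:,0],[1,99]).round(3))
c=pickle.load(open("scene.pkl","rb")); P=cloud(c).reshape(-1,3)
for x in np.arange(.5,.64,.02):
    q=P[(P[:,0]>x)&(P[:,0]<x+.02)&(P[:,1]>-.1)&(P[:,1]<.1)&(P[:,2]>.09)]; 
    if len(q)>3: print("overhang x",x.round(2),"min z",np.percentile(q[:,2],[1,5]).round(3))
E
```

```text
scene gripper: z above TCP: y-range, x-range
0.0 [-0.032  0.035] [-0.053  0.04 ]
0.03 [-0.038  0.159] [-0.019  0.157]
0.06 [-0.086  0.157] [-0.05   0.159]
0.09 [-0.093  0.157] [-0.051  0.158]
0.12 [-0.049  0.159] [-0.03   0.159]
0.15 [-0.05   0.038] [-0.04   0.034]
0.18 [-0.039  0.042] [-0.044 -0.005]
0.21 [-0.038  0.042] [-0.044 -0.005]
0.24 [-0.038  0.04 ] [-0.044 -0.005]
0.27 [-0.038  0.039] [-0.044 -0.006]
0.3 [-0.057  0.064] [-0.077  0.008]
0.33 [-0.061  0.071] [-0.126  0.016]
top gripper: z above TCP: y-range, x-range
0.0 [-0.025  0.03 ] [-0.05   0.045]
0.06 [-0.009  0.157] [-0.049  0.156]
0.09 [0.015 0.158] [-0.05   0.158]
0.12 [0.013 0.159] [-0.031  0.16 ]
0.15 [0.014 0.041] [-0.038  0.017]
0.18 [0.029 0.046] [-0.032  0.031]
0.21 [0.024 0.045] [-0.028  0.034]
0.24 [0.023 0.044] [-0.015  0.046]
0.3 [0.022 0.071] [-0.026  0.057]
0.33 [0.019 0.083] [-0.047  0.062]
overhang x 0.5 min z [0.269 0.271]
overhang x 0.52 min z [0.215 0.221]
overhang x 0.54 min z [0.206 0.21 ]
overhang x 0.56 min z [0.205 0.227]
overhang x 0.58 min z [0.293 0.294]
overhang x 0.6 min z [0.296 0.296]
overhang x 0.62 min z [0.297 0.298]
overhang x 0.64 min z [0.091 0.094]
```

View pics/s2.png

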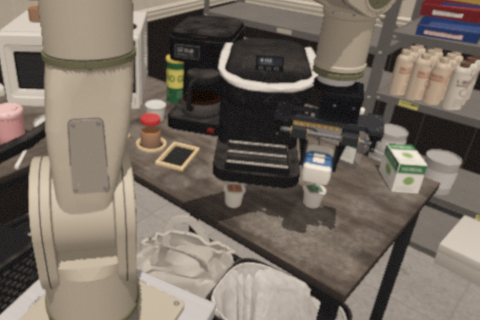

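Placing the packet with a centred low grip would put the gripper body into the jar cap (top at 0.092). So I set it down here and regrip it higher and nearer its front end, and I'll enter the tray low from the front, below the brewer's overhang (z≥0.2).

```bash
python3 -m crank '{"steps":[[[0,0,-1],[0,0,0]],[[0,0,-1],[0,0,0]],[[0,0,-1],[0,0,0]],[[0,0,-1],[0,0,0]],[[0,0,-1],[0,0,0]],[[0,0,-1],[0,0,0]],[[0,0,-0.3],[0,0,0]],[[0,0,-0.15],[0,0,0]],[[0,0,0],[0,0,0]],[[0,0,0],[0,0,0]]]}'
python3 -m crank '{"steps":[[[0,0,0],[0,0,0]],[[0,0,0],[0,0,0]],[[0,0,0],[0,0,0]],[[0,0,0],[0,0,0]],[[0,0,0],[0,0,0]],[[-0.4,-0.06,0.2],[0,0,0]],[[-0.44,-0.06,0.2],[0,0,0]],[[-0.44,-0.07,0],[0,0,0]],[[0,0,0],[0,0,0]],[[0,0,0],[0,0,0]]]}' 76
python3 -m crank '{"steps":[[[0,0,0],[0,0,0]],[[0,0,0],[0,0,0]],[[0,0,0],[0,0,0]],[[0,0,0],[0,0,0]],[[0,0,0],[0,0,0]],[[0,0,0],[0,0,0]],[[0,0,0],[0,0,0]],[[0,0,0],[0,0,0]]]}' 40 30
```

```text
time: 34.52
ee_pos: [0.418, -0.2519, 0.0155]
eef_rot: [-0.075, 0.997, -0.0, 0.001]
ft_force: [0.5, 0.2, -0.9]
width: 0.0506
grip_force: 20.0
time: 35.35
ee_pos: [0.3854, -0.2554, 0.0243]
eef_rot: [-0.075, 0.997, 0.0, 0.0]
ft_force: [0.8, 0.1, 0.3]
width: 0.0761
grip_force: 0.0
time: 36.02
ee_pos: [0.3854, -0.2557, 0.0243]
eef_rot: [-0.075, 0.997, 0.0, -0.0]
ft_force: [0.3, 0.3, -0.4]
width: 0.0495
grip_force: 29.7
```

```bash
python3 -m crank '{"steps":[[[0,0,0.5],[0,0,0]],[[0,0,1],[0,0,0]],[[0.2,0,1],[0,0,0]],[[0.2,0,1],[0,0,0]],[[0.2,0,1],[0,0,0]],[[0,0,0.5],[0,0,-0.3]],[[0,0.5,0],[0,0,-0.3]],[[0,1,0],[0,0,-0.3]],[[0,1,0],[0,0,0]],[[0,1,0],[0,0,0]]]}'
python3 -m crank '{"steps":[[[0,1,0],[0,0,0]],[[0,1,0],[0,0,0]],[[0,1,0],[0,0,0]],[[0,1,0],[0,0,0]],[[0,1,0],[0,0,0]],[[0,1,0],[0,0,0]],[[0,1,0],[0,0,0]],[[0,1,0],[0,0,0]],[[0,1,0],[0,0,0]],[[0,1,0],[0,0,0]]]}'
python3 -m crank '{"steps":[[[0,1,0],[0,0,0]],[[0,1,0],[0,0,0]],[[0,0.3,0],[0,0,0]],[[0,0,0],[0,0,0]],[[0,0,0],[0,0,0]],[[0,0,0],[0,0,0]]]}'
python3 - <<'E'
from wm import *
c=cams.camera("wrist"); cv2.imwrite("pics/w10.png",c["pixels"]); print(monitor.read_state()["ee_pos"],monitor.read_state()["time"])
P=cloud(c); q=P[(P[...,0]>.3)&(P[...,0]<.55)&(abs(P[...,1]-.14)<.05)&(P[...,2]>.135)&(P[...,2]<.2)&(c["z_map"]>.12)]; print(np.percentile(q,[1,50,99],axis=0).round(4).tolist()); 
E
```

```text
time: 36.85
ee_pos: [0.4003, -0.1672, 0.1495]
eef_rot: [-0.036, 0.999, 0.0, 0.0]
ft_force: [0.2, 0.6, -0.9]
width: 0.0495
grip_force: 29.6
time: 37.68
ee_pos: [0.4001, 0.0829, 0.1493]
eef_rot: [-0.036, 0.999, 0.0, -0.0]
ft_force: [0.5, 0.8, 0.2]
width: 0.0498
grip_force: 29.6
time: 38.18
ee_pos: [0.4005, 0.138, 0.1492]
eef_rot: [-0.035, 0.999, -0.0, -0.0]
ft_force: [0.6, -0.5, -0.7]
width: 0.0498
grip_force: 29.6
[0.4005307  0.13804518 0.14930162] 38.2333
[[0.3848, 0.1031, 0.138], [0.3963, 0.1389, 0.1634], [0.4497, 0.1726, 0.1987]]
```

View pics/w10.png

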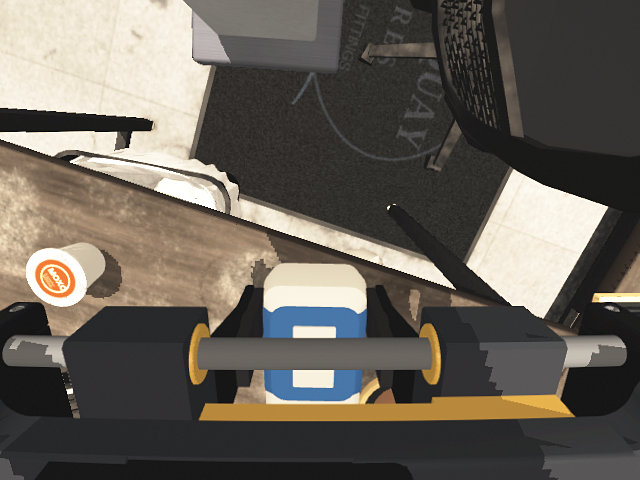

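The packet is held straight at (315,330), with its front end at row 265, which matches the expected 32 mm offset. I go low and in from the front.

```bash
python3 -m crank '{"steps":[[[0,0.05,-1],[0,0,0]],[[0,0,-1],[0,0,0]],[[0,0,-1],[0,0,0]],[[0.5,0,-0.97],[0,0,0]],[[0.8,0,0],[0,0,0]],[[0.8,0,0],[0,0,0]],[[0.8,0,0],[0,0,0]],[[0.8,0,0],[0,0,0]],[[0,0,0],[0,0,0]],[[0,0,0],[0,0,0]]]}'
python3 -m crank '{"steps":[[[0.6,0,0],[0,0,0]],[[0.6,0,0],[0,0,0]],[[0.53,0,0],[0,0,0]],[[0,0,0],[0,0,0]],[[0,0,0],[0,0,0]],[[0,0,0],[0,0,0]]]}'
python3 - <<'E'
from wm import *
c=cams.camera("wrist"); cv2.imwrite("pics/w11.png",c["pixels"]); print(monitor.read_state()["ee_pos"])
E
```

```text
time: 39.07
ee_pos: [0.4936, 0.1392, 0.0501]
eef_rot: [-0.035, 0.999, -0.0, 0.0]
ft_force: [-0.6, 0.3, -0.9]
width: 0.0499
grip_force: 29.6
time: 39.57
ee_pos: [0.535, 0.1402, 0.0499]
eef_rot: [-0.036, 0.999, 0.0, -0.001]
ft_force: [0.1, 0.7, -1.0]
width: 0.0493
grip_force: 29.6
[0.53499283 0.14041711 0.04999877]
```

View pics/w11.png

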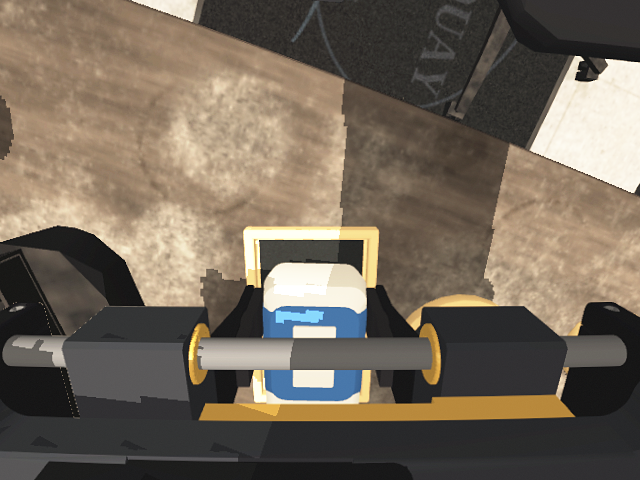

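The packet is centred over the wide tray (rim 245–378 px). I lower it slowly and release.

```bash
python3 -m crank '{"steps":[[[0.04,0,-0.3],[0,0,0]],[[0,0,-0.3],[0,0,0]],[[0,0,-0.2],[0,0,0]],[[0,0,-0.08],[0,0,0]],[[0,0,0],[0,0,0]],[[0,0,0],[0,0,0]],[[0,0,0],[0,0,0]]]}'
python3 -m crank '{"steps":[[[0,0,0],[0,0,0]],[[0,0,0],[0,0,0]],[[0,0,0],[0,0,0]],[[0,0,0],[0,0,0]],[[0,0,0],[0,0,0]]]}' 72
python3 -m crank '{"steps":[[[0,0,0.4],[0,0,0]],[[0,0,0.6],[0,0,0]],[[-0.7,0,0],[0,0,0]],[[-0.9,0,0],[0,0,0]],[[-0.9,0,0],[0,0,0]],[[-0.9,0,0.5],[0,0,0]],[[-0.9,0.8,1],[0,0,0]],[[-0.5,1,1],[0,0,0]],[[0,1,1],[0,0,0]],[[0,1,1],[0,0,0]]]}'
python3 -m crank '{"steps":[[[0,1,1],[0,0,0]],[[0,1,1],[0,0,0]],[[0,0,1],[0,0,0]],[[0,0,1],[0,0,0]],[[0,0,0],[0,0,0]],[[0,0,0],[0,0,0]]]}'
python3 - <<'E'
from wm import *
c=cams.camera("wrist"); cv2.imwrite("pics/w12.png",c["pixels"]); blobs(c,.4,.72,.09,.52,.02); rims(c,(10,60,190)); print(monitor.read_state()["time"])
c=cams.camera("top"); blobs(c,.35,.6,-.4,-.02,.02)
E
```

```text
time: 40.2
ee_pos: [0.5371, 0.1405, 0.0279]
eef_rot: [-0.036, 0.999, -0.0, -0.0]
ft_force: [-0.2, 0.2, -0.2]
width: 0.0496
grip_force: 29.6
time: 40.62
ee_pos: [0.5372, 0.1406, 0.0281]
eef_rot: [-0.036, 0.999, 0.0, 0.0]
ft_force: [0.2, 0.0, 0.0]
width: 0.0698
grip_force: 0.0
time: 41.45
ee_pos: [0.4164, 0.2365, 0.1679]
eef_rot: [-0.036, 0.999, 0.001, 0.0]
ft_force: [1.2, -0.0, 0.5]
width: 0.072
grip_force: 0.0
time: 41.95
ee_pos: [0.4178, 0.2857, 0.2673]
eef_rot: [-0.036, 0.999, 0.001, 0.001]
ft_force: [-0.2, -0.6, 0.0]
width: 0.0719
grip_force: 0.0
blob [450. 289.] 1995 top 0.0594 ctr [510.5 453.9] [93.4 23.7] 4.0
blob [187. 303.] 1839 top 0.0429 ctr [556.4 142.4] [68.5 50.1] 2.8
blob [271. 327.] 919 top 0.049 ctr [569.6 243.2] [55.5 20.7] 89.7
blob [352. 330.] 380 top 0.0533 ctr [566.8 346.8] [ 7.2 28.2] 5.6
blob [265. 377.] 677 top 0.0927 ctr [604.5 244.1] [25.  55.2] 3.8
blob [237. 414.] 333 top 0.038 ctr [717.5 199.8] [ 5.4 41.4] 8.4
rim [159. 225.] 832 ctr [456.9 105.4] size [68. 42.] ang 0.5 z -0.0001
rim [257. 276.] 4427 ctr [532.6 246. ] size [283.1  93.3] ang 62.6 z 0.0003
rim [415. 272.] 316 ctr [492.7 420.3] size [86.6  8.7] ang 4.3 z 0.0094
rim [327. 377.] 701 ctr [661.1 321.2] size [ 23.6 100.9] ang 3.8 z -0.0001
rim [386. 379.] 398 ctr [657.9 406.6] size [30.7 43.7] ang 0.0 z 0.0003
42.0
blob [412. 239.] 258 top 0.0588 ctr [547.7 -56.8] [51.6 73.1] 0.3
blob [470. 241.] 205 top 0.0462 ctr [ 537.6 -231.1] [48.3 47. ] 1.3
blob [419. 271.] 215 top 0.0468 ctr [443.8 -69.3] [47.6 46.8] 88.6
```

View pics/w12.png

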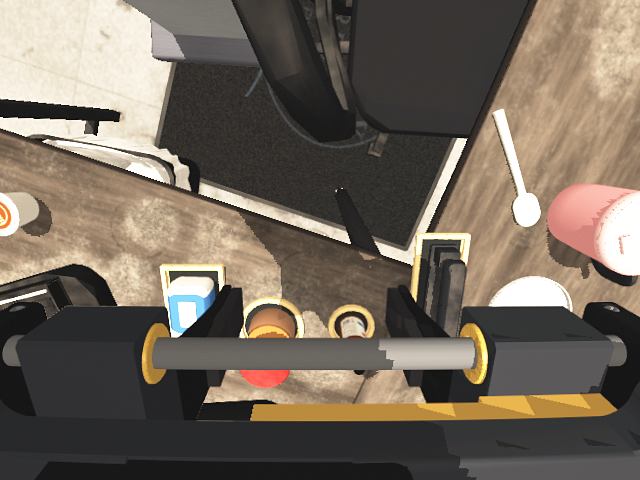

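The last view shows the packet at (190,305), jar (270,340), bottle (352,330) and stapler (450,285), all inside their rims. Their tops stand about 3 mm higher than on the desk, and the pods are unmoved, so I hand in.

```bash
python3 -c "
from bench import ticket; print(ticket.close_job())"
```

```text
the job is handed in; nothing more can be done
None
```

I put the stapler, packet, jar and dropper bottle each in its own holder and handed the job in at about 42 s; the last camera views showed all four inside their rims and both pods where they started, but the hand-in gave no verdict.

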